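# Take the battery pack out of a returned speaker

### The arm

A 6-joint arm with a two-finger parallel gripper is mounted at the origin on the work surface. World frame = base frame: x ahead of the robot, y to its left, z up, the work surface at z = 0. Lengths are in m, angles in rad, forces in N, time in s.
With the tool pointing down it reaches from about 0.3 to 0.875 m from the base axis. Payload 6.4 kg.
Tool frame: the origin (TCP) lies at the centre of the arm's flange, where the gripper is bolted on; the fingertips stand 166 mm ahead of it and the grasp point (between the pads) lies bot.tcp_to_grasp ahead of it (bot.tcp_to_grasp is the distance from the TCP to the grasp point, in m); z points along the fingers, y is the line along which they close (so a half turn about z gives the same grasp; the last joint's range is limited). The gripper opens to 88 mm and grips with 3 to 60 N. Pads are 18 mm wide; open, the fingers measure 123 mm over their backs; the gripper's body (75 mm by 187 mm) begins 45 mm behind the grasp point.
Start: joints at [1.023, 0.181, 1.607, -0, 1.354, -0.206], TCP at [0.193, 0.542, 0.405] pointing down, gripper open.
Joint ranges: [-2.99, 2.99], [-0.89, 2.07], [0.3, 2.58], [-1.14, 4.28], [0, 2.63], [-3.12, 3.12]. Speed limits (rad/s): [2.57, 2.57, 3.01, 3.14, 3.14, 3.14].

### API

Orientations are given as a rotation vector (axis times angle).
In Python, from cell import telemetry, cams, bot gives the robot as it stands.
- The arm moves only by the tool jog_arm, never from a script. Its argument "deltas" is text: rows parted by semicolons, each of 5 numbers parted by spaces: the opening, from 0 (shut) to 1 (fully open), then the shift along the tool's x, y, z in units of 0.75 m (1.0 is 0.75 m), then the turn about the tool's z in units of 90 degrees (1.0 is 90 degrees). A call has 1 to 8 rows; each row is the pose to reach, as a shift and turn from the pose commanded when the call began, along the tool's axes at that moment; what a row does not reach only later rows make up. A row lasts 1/10 s, in which the tool goes at most 50 mm and 8.59 degrees, less where a joint would pass 70% of its speed; a pose out of reach is approached as far as the arm can. A call with a number of a shift or a turn outside -1 to 1 is refused whole. A call with a gripper value outside its range is refused whole. The fingers move at their own pace and stop on an object; "force" is the grip in N (left out, the last holds). Time passes only in rows, so rows that repeat a pose let the fingers close. It gives the time, the measured TCP pose, the force, the opening and the grip force at its end, in the units of the state.
- telemetry.observe(): the state, without advancing time (a new reading comes with each control period).
- cams.get_image(name): name is "scene" or "top" or "wrist"; returns a dict with "pixels" (384x512x3 uint8, red, green, blue), "fx", "fy", "cx", "cy" (pixels), "pose" (4x4, takes a point from camera to world coordinates); the wrist camera has in their place "mount" (4x4, takes a point from camera to tool coordinates, whose origin is the TCP and whose axes are the flange's). Camera axes: x right, y up, looking along -z (the intrinsics and any distortion apply to the point x, -y, -z); pixel columns grow to the right and rows downward; lengths in m; the calibration is good to about 2 mm. A picture is of the moment at which its call begins: read the wrist's pose just before it. There is no depth.
- bot.sign_off(): hands the job in; it is judged then, once.
The state is a dict: "time_s": time; "joint_pos": joint angles; "joint_velocities": joint speeds; "joint_efforts": joint torques, N m; "position": TCP position; "ee_rot": TCP orientation; "contact_force": force on the tool from outside, world axes, zero at the start; "ft_torque": the same for the moment, N m; "finger_gap": finger opening in m; "grasp_force": force on a finger pad.
Only numpy, scipy, OpenCV 4.12 (cv2) and the standard library are available. Lean on these libraries where they do the work, as an engineer would, in place of code of your own. Each camera call takes 0.05 s, during which the arm holds its last target. There are 200 camera calls.

### The job

The returned speaker lies back up in its cradle and must be emptied before it is restocked. Press the battery cover's release tab in towards the rib, swing that end of the cover well up (about 20 degrees) while its lugs stay hooked at the other end, draw the cover out and lay it flat, right way up, in the shallow plastic tray. Then take the battery pack out and set it down gently, grip uppermost, in the empty low cardboard bin, leaving the charger and the earphone case beside the speaker where they are.

Things in the scene. Friction and masses are not known exactly. Their poses are not given: they have to be found in the camera images.
- speaker: White portable speaker lying back up, fixed, 220 (x) x 144 (y) x 83 mm high. Origin: on the table under its centre; z up. Its flat back has an opening 104 (x) x 74 (y) mm centred over the origin that the cover closes; the compartment below has its floor 34 mm above the table. Lips 3 mm thick at the opening's -x and +x edges hold the cover's lugs and nib.
- cover: White battery cover, loose plate 100 (x) x 70 (y) x 6 mm, 0.07 kg. Origin: centre of its underside; z out of its outer face. Closed: axes as the speaker's, origin 76 mm above the table, outer face 1 mm below the speaker's back, 2 mm play all round. On the outer face stand, along y, a fixed rib (x 18 to 23 mm) and the release tab (x 40 to 45 mm), 30 mm long, both up to z = 26 mm.
- tab (a joint): Travel of the release tab along the cover's -x, towards the rib: 0 m sprung out (latched), 0.008 m fully in. Its nib catches 4 mm under the lip at the opening's +x edge, free from about 0.006. The spring takes 2 N to start, 7 N fully in; let go, the tab springs back out.
- cover_pinch (a point): On the cover at x = 27.5, z = 16 mm: middle of the pair when the tab is fully in (19 mm over both; 27 mm before). Pinching tab and rib together along the cover's x presses the tab in; stay pinched while the cover swings and is carried.
- tab_face (a point): Middle of the release tab's outer (+x) face, 16 mm above the cover's underside; moves with the tab.
- cover_heel (a point): On the cover: middle of the plate's lower edge at its hooked (-x) end, about which it swings up. Two lugs 3 mm thick reach 8 mm beyond this edge (6 mm under the lip). With the +x end up, the cover draws out along its own +x.
- heel_seat (a point): Point fixed in the speaker where cover_heel lies when the cover is closed.
- pack: Black battery pack, loose box 78 (x) x 54 (y) x 24 mm, 0.13 to 0.25 kg, under the cover, not latched, 4 mm of play in y. Origin: centre of its underside; z up. Across its middle stands a moulded grip 12 (x) x 36 (y) x 16 mm high, to be pinched along x; its top is 40 mm above the underside.
- tray: Shallow grey plastic tray, fixed, outside 200 (x) x 150 (y) x 22 mm high, walls and floor 4 mm. Origin: on the table under its centre. It may be left or right of the speaker.
- bin: Low open cardboard bin, fixed, empty, outside 170 (x) x 130 (y) x 60 mm high, walls and floor 4 mm. Origin: on the table under its centre. It stands on the other side of the speaker from the tray.
- charger: White plug charger, a 45 mm square block 28 mm high, 8 to 22 mm from the speaker's -x side; a bystander. Origin: centre of its underside.
- case: Black earphone case 40 x 60 x 24 mm, 5 to 20 mm from the speaker's +x side; a bystander. Origin: centre of its underside.
Mind the look-alikes: they are no part of the job. What is meant by the cover is not yellow, and is the smaller of those in its own colour.

How it is judged:
On the way, in this order (a step that is already met when the one before it is completed fails the run):
1. the release tab is pressed in (over 5.5 mm) with the cover still closed (value of joint tab above 0.0055 m and distance between cover_heel and heel_seat below 0.012 m and angle between the z axis of cover and the z axis of speaker, either way round below 0.12 rad), for 0.05 s.
2. the cover is swung up by more than 10 degrees with its lugs still at the hooked edge (angle between cover's own z axis and vertical above 0.175 rad and distance between cover_heel and heel_seat below 0.016 m), for 0.05 s.
At the end, for the whole second after the job is handed in: Cover flat, right way up (0.1 rad) on the tray's floor, its origin within 70 mm (x) and 60 mm (y) of the tray's centre; battery pack upright (0.1 rad) on the bin's floor, within 70 mm (x) and 50 mm (y) of its centre; origins under 12 mm above those of tray and bin; both at rest (x of cover in the frame of tray between -0.07 and 0.07 m and y of cover in the frame of tray between -0.06 and 0.06 m and z of cover in the frame of tray between 0 and 0.012 m and angle between each of cover, pack's own z axis and vertical below 0.1 rad and linear speed of each of cover, pack below 0.02 m/s and x of pack in the frame of bin between -0.07 and 0.07 m and y of pack in the frame of bin between -0.05 and 0.05 m and z of pack in the frame of bin between 0 and 0.012 m); the robot touches nothing.
It fails at once if the battery pack is dropped (falls free faster than 0.8 m/s) (contact force between pack and anything else below 0.01 N and linear speed of pack above 0.8 m/s).
It fails at once if the charger or the earphone case is knocked away (moved 30 mm) (distance of any of charger, case from where it was at the start of the episode above 0.03 m).
It also fails if it takes over 54 s, if anything falls off the work surface, if the arm or the gripper's body presses on something with over 40 N, if the wrist force passes 120 N, or if a joint passes its speed limit or range.

## Working session

There is one attempt and no reset: what is moved stays moved. The work goes in short steps, Python scripts to look and compute and a tool call to move; the robot and the scene stay as the last step left them, time stands still between calls to the robot, and variables do not carry over. Pictures are saved under pics/ and viewed, at most 10 in all, crops included, and the job is handed in when it is done.

Besides the shell and the picture viewer there is one more tool, called after "Call:" as a command line: name --argument value ..., lists and objects as JSON in quotes. jog_arm: Moves the arm, as the interface text tells. Its arguments: {"type":"object","properties":{"deltas":{"type":"string"},"force":{"type":"number"}},"required":["deltas"]}

```bash
mkdir -p pics; ls
cat > h.py <<'E'
import numpy as np, cv2
from scipy.spatial.transform import Rotation as R
from cell import telemetry, cams, bot
def ray(im,u,v,T=None):
    T=np.array(im["pose"]) if T is None else T
    d=T[:3,:3]@np.array([(u-im["cx"])/im["fx"],-(v-im["cy"])/im["fy"],-1.])
    return T[:3,3],d
def onz(im,u,v,z,T=None):
    o,d=ray(im,u,v,T); return o+d*(z-o[2])/d[2]
def proj(im,p,T=None):
    T=np.array(im["pose"]) if T is None else T
    c=T[:3,:3].T@(np.array(p)-T[:3,3]); return (im["cx"]+im["fx"]*c[0]/-c[2], im["cy"]-im["fy"]*c[1]/-c[2])
def save(im,n): cv2.imwrite("pics/"+n+".png",cv2.cvtColor(im["pixels"],cv2.COLOR_RGB2BGR))
E
python3 - <<'E'
from h import *
a=cams.get_image("top");b=cams.get_image("scene")
for im in(a,b): print({k:v for k,v in im.items() if k!="pixels"})
np.savez("a.npz",**a);np.savez("b.npz",**b)
save(a,"top0");save(b,"scene0")
s=telemetry.observe();print(s,bot.tcp_to_grasp)
E
```

```text
pics
{'fx': 383.7127908195873, 'fy': 383.7127908195873, 'cx': 252.12578838014988, 'cy': 197.04677128519432, 'pose': array([[-0.00496701,  0.99284496, -0.11930722,  0.47234462],
       [-0.99998341, -0.0052796 , -0.00230407,  0.02246692],
       [-0.00291748,  0.1192938 ,  0.99285471,  1.05446412],
       [ 0.        ,  0.        ,  0.        ,  1.        ]])}
{'fx': 428.6872753145143, 'fy': 428.6872753145143, 'cx': 254.9755856845782, 'cy': 194.30699387339712, 'pose': array([[-0.62147043, -0.50043639,  0.60277518,  1.36982138],
       [ 0.78336927, -0.38677911,  0.48655371,  0.62712913],
       [-0.01034833,  0.77457429,  0.63239828,  0.87842679],
       [ 0.        ,  0.        ,  0.        ,  1.        ]])}
{'time_s': 0.1, 'joint_pos': array([ 1.02269962e+00,  1.81444874e-01,  1.60790104e+00, -2.81509323e-05,
        1.35381023e+00, -2.06304091e-01]), 'joint_velocities': array([-0.00020996, -0.00263722,  0.00010198,  0.0022519 ,  0.00246461,
        0.00030938]), 'joint_efforts': array([-1.03742292e-03, -4.34813154e+01, -3.42694402e+01,  7.03313551e-02,
        3.40029399e-02, -4.53608436e-06]), 'position': array([0.19259387, 0.54154283, 0.40391571]), 'ee_rot': array([-5.34173915e-01, -3.09528673e+00,  2.29877007e-03]), 'contact_force': array([0.62598216, 0.44341689, 0.72116228]), 'ft_torque': array([ 0.02391409, -0.03757418,  0.03701391]), 'grasp_force': 0.0, 'finger_gap': 0.08815268634040391} 0.1473
```

View pics/top0.png

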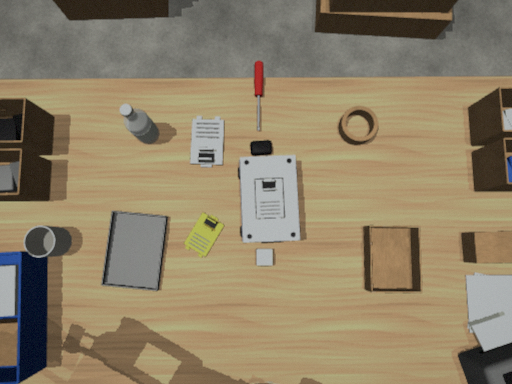

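View pics/scene0.png

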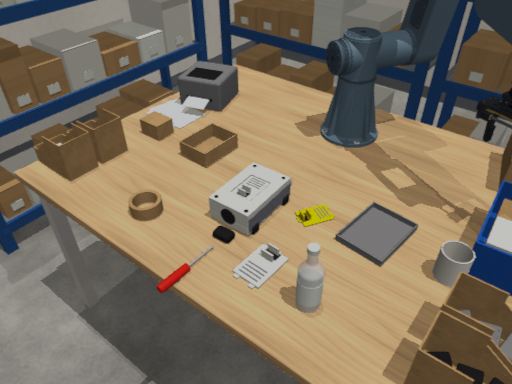

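Run:
```python
from h import *
a=dict(np.load("a.npz"));p=a["pixels"]
hsv=cv2.cvtColor(p,cv2.COLOR_RGB2HSV)
m=((hsv[...,2]>140)&(hsv[...,1]<50)).astype(np.uint8)
def rect(m,box,z):
    x0,y0,x1,y1=box; q=np.zeros_like(m);q[y0:y1,x0:x1]=m[y0:y1,x0:x1]
    c=max(cv2.findContours(q,0,2)[0],key=cv2.contourArea)
    b=cv2.boxPoints(cv2.minAreaRect(c)); w=np.array([onz(a,u,v,z)for u,v in b])
    e=np.diff(np.r_[w,w[:1]],axis=0)
    print(box,b.round(1).tolist(),"ctr",w.mean(0).round(4),"len",np.linalg.norm(e,axis=1).round(4),"yaw",np.degrees(np.arctan2(e[:,1],e[:,0])).round(1))
rect(m,(230,152,310,247),.083)
rect(m,(180,105,230,170),.006)
rect(m,(250,245,280,275),.028)
g=((hsv[...,2]<75)&(hsv[...,1]>60)).astype(np.uint8)
d=((hsv[...,1]<60)&(hsv[...,2]<150)).astype(np.uint8); rect(d,(95,200,180,300),.022)
br=((hsv[...,0]<25)&(hsv[...,2]<150)).astype(np.uint8); rect(br,(350,215,430,300),.06)
c=p[130:280,170:320]; cv2.imwrite("pics/crop.png",cv2.cvtColor(cv2.resize(c,(600,600),interpolation=2),cv2.COLOR_RGB2BGR))
```

```text
(230, 152, 310, 247) [[238.10000610351562, 156.39999389648438], [296.0, 153.6999969482422], [299.8999938964844, 239.89999389648438], [242.0, 242.5]] ctr [ 0.5875 -0.0182  0.083 ] len [0.1498 0.2215 0.1458 0.2213] yaw [ -87.7 -178.5   92.3    2.5]
(180, 105, 230, 170) [[189.3000030517578, 166.3000030517578], [191.3000030517578, 114.69999694824219], [223.8000030517578, 115.9000015258789], [221.8000030517578, 167.5]] ctr [0.7575 0.1519 0.006 ] len [0.1484 0.092  0.1483 0.0905] yaw [ -1.3 -92.6 178.1  87.4]
(250, 245, 280, 275) [[256.0, 249.0], [272.0, 249.0], [272.0, 265.0], [256.0, 265.0]] ctr [ 0.4359 -0.0058  0.028 ] len [0.0424 0.0418 0.0422 0.0418] yaw [-90.3 179.4  89.7  -0.4]
(95, 200, 180, 300) [[100.5999984741211, 284.79998779296875], [110.5, 208.39999389648438], [167.39999389648438, 215.6999969482422], [157.5, 292.20001220703125]] ctr [0.4563 0.3407 0.022 ] len [0.2034 0.1557 0.2027 0.1521] yaw [ -5.1 -97.6 173.9  82.6]
(350, 215, 430, 300) [[361.3999938964844, 225.10000610351562], [418.8999938964844, 223.3000030517578], [421.1000061035156, 292.6000061035156], [363.6000061035156, 294.3999938964844]] ctr [ 0.4316 -0.3304  0.06  ] len [0.1489 0.1752 0.1457 0.1751] yaw [-88.5 178.5  91.5  -0.4]
```

View pics/crop.png

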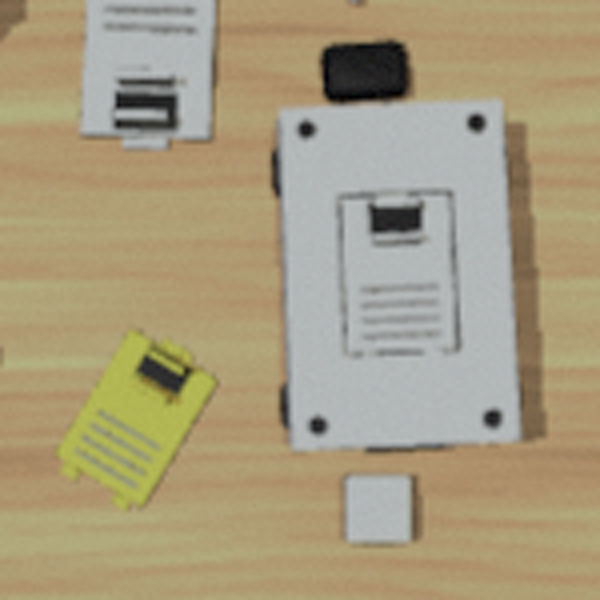

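Candidates: white cover in the speaker (270,198), which measures about 100x70 mm; loose white one (207,140), 148x92 mm; yellow one (205,235). The cover meant is the white one closed in the speaker: it is not yellow and is the smaller of the two whites. The crop shows its tab and rib at the image-top end (world +x).

```bash
cat >> h.py <<'E'
def go(p,ya=None):
    """units of move to put TCP at p with tool y at world angle ya deg (mod 180)"""
    s=telemetry.observe(); Rm=R.from_rotvec(s["ee_rot"]).as_matrix(); P=np.array(s["position"])
    d=Rm.T@(np.array(p)-P)/.75; c=np.degrees(np.arctan2(Rm[1,1],Rm[0,1]))
    t=0 if ya is None else -(((ya-c)+90)%180-90)/90
    print("now",P.round(4),"yaw_y",c.round(2),"tilt",Rm[2].round(4),"units",d.round(4),"turn",round(t,4),"t",s["time_s"])
E
python3 -c "
from h import *
go([.53,-.018,.405],2.3)"
```

```text
now [0.1926 0.5415 0.4039] yaw_y 70.42 tilt [ 3.0e-04 -1.5e-03 -1.0e+00] units [-0.6739 -0.5521 -0.0008] turn 0.7569 t 0.1
```

Call:
jog_arm --deltas "0.6 -0.674 -0.552 0 0.757;0.6 -0.674 -0.552 0 0.757;0.6 -0.674 -0.552 0 0.757;0.6 -0.674 -0.552 0 0.757;0.6 -0.674 -0.552 0 0.757;0.6 -0.674 -0.552 0 0.757;0.6 -0.674 -0.552 0 0.757;0.6 -0.674 -0.552 0 0.757" --force 15

```text
time_s: 0.9
position: [0.3997, 0.1974, 0.4046]
ee_rot: [-2.183, -2.259, -0.0]
contact_force: [1.0, 0.6, -0.1]
finger_gap: 0.053
grasp_force: 0.0
```

```bash
python3 -c "
from h import *
go([.53,-.018,.405],2.3)"
```

```text
now [0.3997 0.1974 0.4046] yaw_y 1.95 tilt [ 1.e-04  1.e-04 -1.e+00] units [-0.2929  0.1639 -0.0005] turn -0.0039 t 0.9
```

Call:
jog_arm --deltas "0.6 -0.28 0.155 0 0;0.6 -0.28 0.155 0 0;0.6 -0.28 0.155 0 0;0.6 -0.28 0.155 0 0;0.6 -0.28 0.155 0 0;0.6 -0.28 0.155 0 0;0.6 -0.28 0.155 0 0;0.6 -0.28 0.155 0 0"

```text
time_s: 1.7
position: [0.5233, -0.0051, 0.4043]
ee_rot: [-2.175, -2.265, 0.001]
contact_force: [-0.2, 0.2, 0.3]
finger_gap: 0.0529
grasp_force: 0.0
```

Run:
```python
from h import *
go([.615,-.017,.405],2.3)
w=cams.get_image("wrist");s=telemetry.observe();np.savez("w.npz",pos=s["position"],rot=s["ee_rot"],**w)
print(w["mount"].round(4),w["fx"]); save(w,"w0")
```

```text
now [ 0.5233 -0.0051  0.4043] yaw_y 2.32 tilt [ 7.0e-04 -1.2e-03 -1.0e+00] units [-0.0209  0.1215 -0.0011] turn 0.0003 t 1.7
[[-4.000e-04  9.465e-01  3.226e-01  8.300e-02]
 [ 1.000e+00  5.000e-04 -0.000e+00 -8.000e-04]
 [-2.000e-04  3.226e-01 -9.465e-01  2.000e-02]
 [ 0.000e+00  0.000e+00  0.000e+00  1.000e+00]] 272.15731029994095
```

View pics/w0.png

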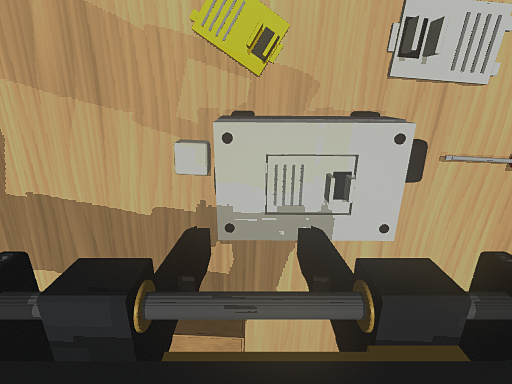

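The wrist view shows the closed cover at (267-357, 155-213), with the rib at about (330,188) and the tab at about (350,185), and the charger left and case right of the speaker. I'll enlarge it to measure.

Run:
```python
from h import *
w=dict(np.load("w.npz"));T=np.eye(4);T[:3,:3]=R.from_rotvec(w["rot"]).as_matrix();T[:3,3]=w["pos"];T=T@w["mount"]
np.save("T.npy",T)
p=w["pixels"]
cv2.imwrite("pics/wc.png",cv2.cvtColor(cv2.resize(p[140:225,255:365],None,fx=7,fy=7,interpolation=2),cv2.COLOR_RGB2BGR))
for n,u,v in [("spk",214,121),("spk",409,123),("spk",404,241),("spk",217,239),("cov",267,155),("cov",357,155),("cov",351,214),("cov",267,211)]:
    print(n,onz(w,u,v,.083,T).round(4))
```

```text
spk [0.4772 0.0497 0.083 ]
spk [0.6881 0.0562 0.083 ]
spk [ 0.7144 -0.0874  0.083 ]
spk [ 0.4801 -0.0943  0.083 ]
cov [0.5365 0.0148 0.083 ]
cov [0.6376 0.0189 0.083 ]
cov [ 0.6422 -0.0534  0.083 ]
cov [ 0.5404 -0.0536  0.083 ]
```

View pics/wc.png

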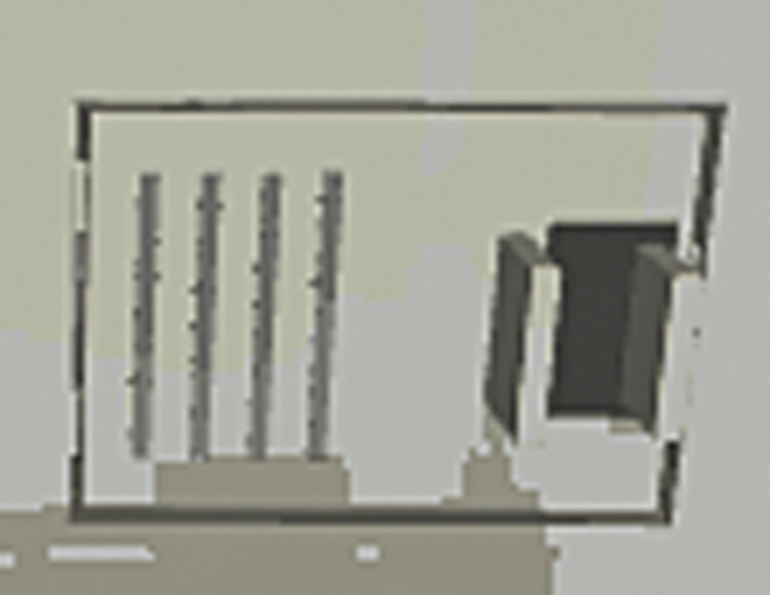

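Run:
```python
from h import *
w=dict(np.load("w.npz"));T=np.load("T.npy")
f=lambda c,z:onz(w,c[0]/7+255-.43,c[1]/7+140-.43,z,T)
o=np.array([f(c,.083) for c in [(77,102),(725,102),(668,522),(70,520)]]);print(o.round(4),o.mean(0).round(4),np.degrees(np.arctan2(*(o[1]-o[0])[1::-1])),np.degrees(np.arctan2(*(o[2]-o[3])[1::-1])),np.linalg.norm(np.diff(o,axis=0),axis=1))
for n,c in [("rib-x u",(533,262)),("rib-x l",(515,440)),("rib+x u",(558,264)),("tab-x u",(672,270)),("tab-x l",(655,437)),("tab+x u",(703,272))]: print(n,f(c,.102).round(4))
a=dict(np.load("a.npz"))
g=lambda c:onz(a,c[0]/4+170-.4,c[1]/4+130-.4,.083)
o=np.array([g(c) for c in [(338,195),(452,191),(460,352),(345,356)]]);print(o.round(4),o.mean(0).round(4))
```

```text
[[ 0.5349  0.0157  0.083 ]
 [ 0.6388  0.02    0.083 ]
 [ 0.641  -0.0536  0.083 ]
 [ 0.5377 -0.0575  0.083 ]] [ 0.5881 -0.0189  0.083 ] 2.349972398324749 2.148399237165839 [0.10396663 0.0736386  0.1033973 ]
rib-x u [ 0.6057 -0.0025  0.102 ]
rib-x l [ 0.6067 -0.0321  0.102 ]
rib+x u [ 0.6096 -0.0027  0.102 ]
tab-x u [ 0.6274 -0.0029  0.102 ]
tab-x l [ 0.629  -0.0307  0.102 ]
tab+x u [ 0.6322 -0.003   0.102 ]
[[ 0.6374  0.0194  0.083 ]
 [ 0.6396 -0.0537  0.083 ]
 [ 0.5362 -0.0573  0.083 ]
 [ 0.534   0.0156  0.083 ]] [ 0.5868 -0.019   0.083 ]
```

```bash
python3 -c "
from h import *
go([.6155,-.0175,.300],2.2)"
```

```text
now [ 0.5232 -0.0048  0.4045] yaw_y 2.37 tilt [ 4.e-04 -7.e-04 -1.e+00] units [-0.0221  0.1223  0.1392] turn 0.0019 t 1.75
```

Call:
jog_arm --deltas "0.6 -0.0221 0.1223 0.07 0.002;0.6 -0.0221 0.1223 0.139 0.002;0.6 -0.0221 0.1223 0.139 0.002;0.6 -0.0221 0.1223 0.139 0.002;0.6 -0.0221 0.1223 0.139 0.002;0.6 -0.0221 0.1223 0.139 0.002;0.6 -0.0221 0.1223 0.139 0.002"

```text
time_s: 2.45
position: [0.6163, -0.0184, 0.3036]
ee_rot: [2.177, 2.26, 0.004]
contact_force: [0.1, 0.1, 0.4]
finger_gap: 0.0528
grasp_force: 0.0
```

Run:
```python
from h import *
go([.6155,-.0175,.255],2.2)
w=cams.get_image("wrist");s=telemetry.observe();np.savez("w.npz",pos=s["position"],rot=s["ee_rot"],**w)
save(w,"w1")
```

```text
now [ 0.6163 -0.0184  0.3036] yaw_y 2.15 tilt [-0.0012  0.0046 -1.    ] units [ 0.0013 -0.0013  0.0649] turn -0.0006 t 2.45
```

View pics/w1.png

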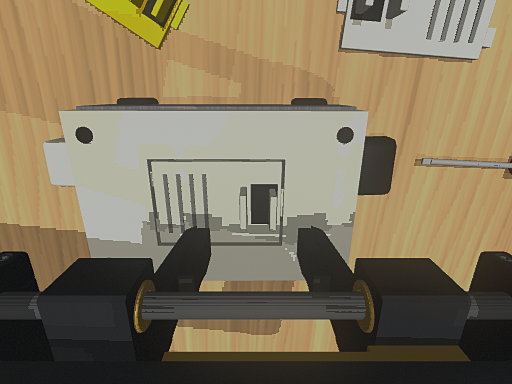

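The fingers (tips at about (208,232) and (298,232)) straddle the rib at (242,208) and tab at (276,208), as planned. I'll descend and pinch.

Call:
jog_arm --deltas "0.6 0.001 -0.001 0.035 0;0.6 0.001 -0.001 0.065 0;0.6 0.001 -0.001 0.065 0;0.6 0.001 -0.001 0.065 0;0.6 0.001 -0.001 0.065 0" --force 20

```text
time_s: 3.0
position: [0.6159, -0.0182, 0.2538]
ee_rot: [2.179, 2.26, 0.002]
contact_force: [0.5, 0.3, 1.0]
finger_gap: 0.0531
grasp_force: 0.0
```

```bash
python3 -c "
from h import *
go([.6155,-.0175,.255],2.2)"
```

```text
now [ 0.6159 -0.0182  0.2538] yaw_y 2.11 tilt [-7.0e-04  2.7e-03 -1.0e+00] units [ 0.001  -0.0006 -0.0016] turn -0.001 t 3.0
```

Call:
jog_arm --deltas "0 0 0 0 0;0 0 0 0 0;0 0 0 0 0;0 0 0 0 0;0 0 0 0 0;0 0 0 0 0;0 0 0 0 0;0 0 0 0 0" --force 20

```text
time_s: 3.8
position: [0.6155, -0.0182, 0.2524]
ee_rot: [2.18, 2.262, 0.0]
contact_force: [-1.3, -0.0, 6.4]
finger_gap: 0.0189
grasp_force: 20.0
```

Call:
jog_arm --deltas "0 0 -0.001 -0.0045 0;0 0 -0.0027 -0.009 0;0 0 -0.0045 -0.013 0;0 0 -0.0063 -0.0176 0;0 0 -0.008 -0.022 0;0 0 -0.0104 -0.026 0;0 0 -0.0104 -0.026 0"

```text
time_s: 4.5
position: [0.6086, -0.0184, 0.2725]
ee_rot: [2.178, 2.259, 0.005]
contact_force: [8.0, -0.0, -2.4]
finger_gap: 0.0203
grasp_force: 20.7
```

Run:
```python
from h import *
w=cams.get_image("scene"); p=w["pixels"][120:270,180:330]
cv2.imwrite("pics/s1.png",cv2.cvtColor(cv2.resize(p,(600,600),interpolation=2),cv2.COLOR_RGB2BGR))
print(telemetry.observe())
```

```text
{'time_s': 4.55, 'joint_pos': array([-2.25132955e-01,  3.97744429e-01,  1.62008506e+00,  9.07510594e-04,
        1.11890242e+00, -2.62063691e-01]), 'joint_velocities': array([-0.00071925,  0.0022525 , -0.00024792,  0.00082896, -0.00333009,
       -0.00010351]), 'joint_efforts': array([-4.83557191e-01, -5.03383040e+01, -2.71394938e+01, -6.36834428e-01,
        2.50813723e+00, -1.58077769e-02]), 'position': array([ 0.60866788, -0.0184227 ,  0.27240803]), 'ee_rot': array([2.17789051, 2.25895275, 0.00503138]), 'contact_force': array([ 7.06141954,  1.15642405, -4.17874717]), 'ft_torque': array([ 0.01088836, -1.49342391, -0.02369347]), 'grasp_force': 20.640255929902196, 'finger_gap': 0.020831689983345694}
```

View pics/s1.png

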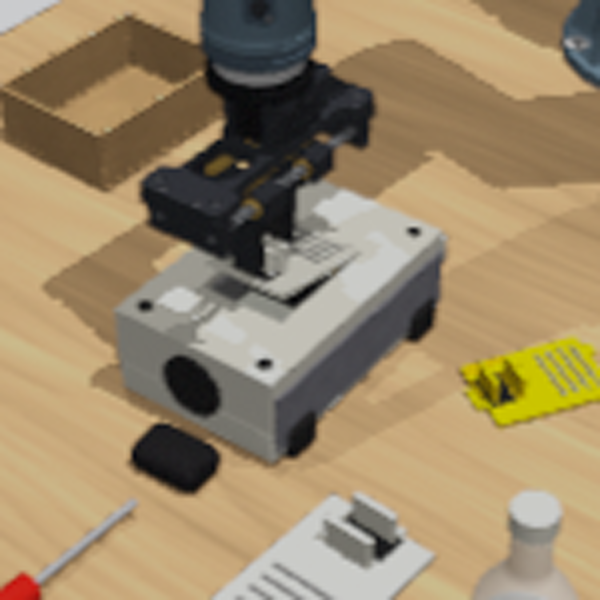

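The crop shows the +x end of the cover up at about (285,300) and its heel end still in the opening. I'll swing it a little further, then draw it out.

Call:
jog_arm --deltas "0 0 -0.001 -0.004 0;0 0 -0.001 -0.008 0;0 0 -0.001 -0.008 0;0 0 -0.001 -0.008 0"

```text
time_s: 4.95
position: [0.6072, -0.0184, 0.2776]
ee_rot: [2.179, 2.261, 0.002]
contact_force: [5.2, 0.4, -3.0]
finger_gap: 0.0208
grasp_force: 20.7
```

Call:
jog_arm --deltas "0 0 0.004 -0.0015 0;0 0 0.008 -0.003 0;0 0 0.012 -0.0045 0;0 0 0.016 -0.006 0;0 0 0.02 -0.0075 0;0 0 0.024 -0.009 0;0 0 0.024 -0.009 0"

```text
time_s: 5.65
position: [0.6255, -0.0179, 0.2848]
ee_rot: [2.179, 2.261, 0.001]
contact_force: [0.7, -0.5, -1.8]
finger_gap: 0.0198
grasp_force: 18.9
```

Run:
```python
from h import *
w=cams.get_image("scene"); p=w["pixels"][120:270,180:330]
cv2.imwrite("pics/s2.png",cv2.cvtColor(cv2.resize(p,(600,600),interpolation=2),cv2.COLOR_RGB2BGR))
print(telemetry.observe()["contact_force"])
```

```text
[-0.67378184  0.07840137 -1.11411301]
```

View pics/s2.png

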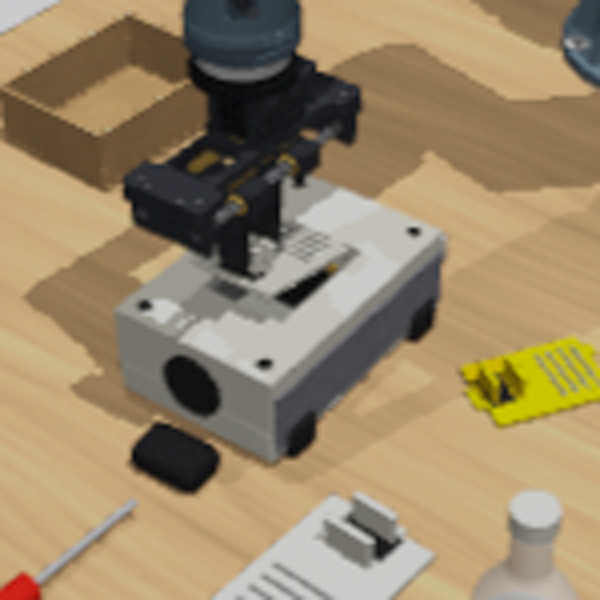

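The cover has shifted about 18 mm in +x and the contact forces are near zero, so the lugs are out. I'll lift.

Call:
jog_arm --deltas "0 0 0.004 -0.005 0;0 0 0.006 -0.015 0;0 0 0.006 -0.03 0;0 0 0.006 -0.06 0;0 0 0.006 -0.1 0;0 0 0.006 -0.14 0;0 0 0.006 -0.14 0;0 0 0.006 -0.14 0"

```text
time_s: 6.5
position: [0.6294, -0.0176, 0.3901]
ee_rot: [2.179, 2.261, 0.002]
contact_force: [-1.3, -0.3, -1.2]
finger_gap: 0.0197
grasp_force: 18.9
```

Run:
```python
from h import *
w=cams.get_image("scene"); p=w["pixels"][80:230,180:330]
cv2.imwrite("pics/s3.png",cv2.cvtColor(cv2.resize(p,(600,600),interpolation=2),cv2.COLOR_RGB2BGR))
# tray centre, yaw: tool y (cover x) yaw -6.3 
go([.4563,.3407,.40],-6.3)
```

```text
now [ 0.629  -0.0175  0.3886] yaw_y 2.11 tilt [ 1.e-04 -5.e-04 -1.e+00] units [ 0.4858 -0.2126 -0.0151] turn 0.0934 t 6.55
```

View pics/s3.png

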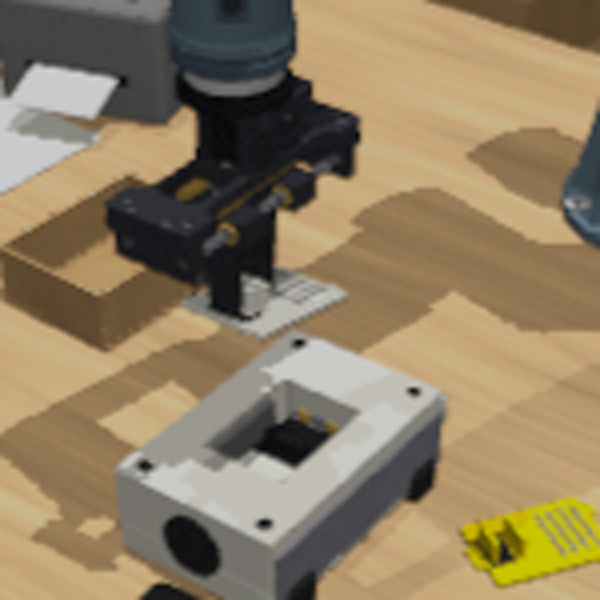

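The cover hangs in the grip, near flat, and the compartment is open with the pack in view at about (300,435) in the crop. Next move is to the tray.

```bash
python3 -c "
from h import *
go([.4836,.3377,.30],-6.3)"
```

```text
now [ 0.629  -0.0175  0.3886] yaw_y 2.11 tilt [ 1.e-04 -5.e-04 -1.e+00] units [ 0.4804 -0.1763  0.1182] turn 0.0934 t 6.55
```

Call:
jog_arm --deltas "0 0.03 -0.01 0 0;0 0.08 -0.033 0 0.09;0 0.14 -0.058 0 0.09;0 0.2 -0.083 0 0.09;0 0.26 -0.1 0 0.09;0 0.32 -0.125 0 0.09;0 0.38 -0.15 0 0.09;0 0.43 -0.165 0 0.09"

```text
time_s: 7.35
position: [0.4916, 0.302, 0.3869]
ee_rot: [-2.332, -2.102, 0.005]
contact_force: [0.2, 0.0, -1.0]
finger_gap: 0.0197
grasp_force: 18.9
```

```bash
python3 -c "
from h import *
go([.4836,.3377,.28],-6.3)"
```

```text
now [0.4916 0.302  0.3869] yaw_y -5.94 tilt [-0.0014 -0.0036 -1.    ] units [ 0.0464 -0.0151  0.1426] turn 0.004 t 7.35
```

Call:
jog_arm --deltas "0 0.044 -0.012 0.03 0;0 0.044 -0.012 0.08 0;0 0.044 -0.012 0.12 0;0 0.044 -0.012 0.16 0;0 0.044 -0.012 0.2 0;0 0.044 -0.012 0.22 0;0 0.044 -0.012 0.22 0;0 0.044 -0.012 0.22 0"

```text
time_s: 8.15
position: [0.4884, 0.3339, 0.2241]
ee_rot: [-2.335, -2.102, 0.001]
contact_force: [0.4, -0.2, -0.5]
finger_gap: 0.0199
grasp_force: 18.9
```

Run:
```python
from h import *
go([.4836,.3377,.180],-6.3)
w=cams.get_image("wrist");save(w,"w2")
```

```text
now [0.4884 0.3339 0.2241] yaw_y -6.0 tilt [-2.e-04 -3.e-04 -1.e+00] units [ 0.0043 -0.0069  0.0588] turn 0.0034 t 8.15
```

View pics/w2.png

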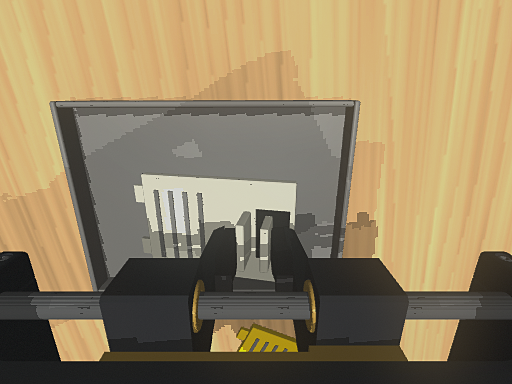

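The cover is at (145-297, 178-260), wholly inside the tray (52-358, 103-290). I'll lower it gently.

Call:
jog_arm --deltas "0 0.004 -0.006 0.02 0;0 0.004 -0.006 0.035 0;0 0.004 -0.006 0.044 0;0 0.004 -0.006 0.05 0;0 0.004 -0.006 0.053 0;0 0.004 -0.006 0.053 0"

```text
time_s: 8.8
position: [0.4843, 0.3373, 0.1842]
ee_rot: [2.335, 2.102, 0.0]
contact_force: [0.9, -0.2, 0.5]
finger_gap: 0.0185
grasp_force: 20.0
```

Call:
jog_arm --deltas "0 0 0 0.0015 0;0 0 0 0.003 0;0 0 0 0.003 0;0 0 0 0.003 0"

```text
time_s: 9.2
position: [0.4844, 0.3374, 0.1837]
ee_rot: [2.334, 2.102, 0.0]
contact_force: [-4.5, -3.3, 12.3]
finger_gap: 0.0185
grasp_force: 20.0
```

Call:
jog_arm --deltas "0.45 0 0 0 0;0.5 0 0 0 0;0.5 0 0 0 0;0.5 0 0 0 0;0.5 0 0 0 0;0.5 0 0 -0.02 0;0.5 0 0 -0.06 0;0.5 0 0 -0.12 0"

```text
time_s: 10.0
position: [0.4831, 0.3368, 0.2713]
ee_rot: [-2.333, -2.101, 0.008]
contact_force: [0.1, 0.8, 0.4]
finger_gap: 0.0441
grasp_force: 0.0
```

Call:
jog_arm --deltas "0.5 0 0 -0.06 0;0.5 0 0 -0.12 0;0.5 0 0 -0.18 0;0.5 0 0 -0.18 0"

```text
time_s: 10.4
position: [0.4854, 0.3381, 0.4163]
ee_rot: [2.331, 2.1, 0.021]
contact_force: [0.6, 0.5, 0.8]
finger_gap: 0.0438
grasp_force: 0.0
```

Run:
```python
from h import *
go([.588,-.019,.36],2.2)
a=cams.get_image("top");s=a["pixels"];np.savez("a2.npz",**a)
c=np.concatenate([s[190:310,90:190],s[150:270,230:330]],1)
cv2.imwrite("pics/t2.png",cv2.cvtColor(cv2.resize(c,None,fx=4,fy=4,interpolation=2),cv2.COLOR_RGB2BGR))
```

```text
now [0.4854 0.3381 0.4163] yaw_y -5.98 tilt [ 0.0071  0.0124 -0.9999] units [-0.4598  0.1847  0.074 ] turn -0.0909 t 10.4
```

View pics/t2.png

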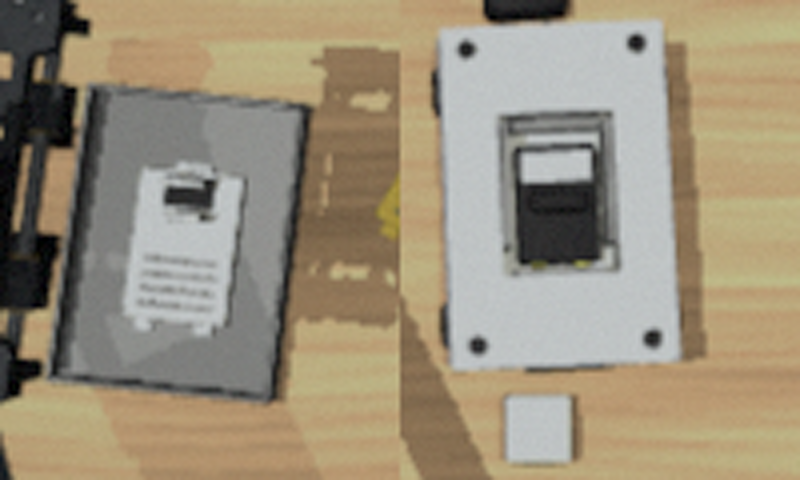

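The cover lies flat in the tray at crop (185,245). In the compartment the pack spans (517-600, 147-263) and its grip is near (558,202). That is my picture allowance used up (one over, in fact), so from here I'll work from numbers only.

Run:
```python
from h import *
a=dict(np.load("a2.npz"))
g=lambda x,y,z:onz(a,(x-400)/4+230-.4,y/4+150-.4,z)
o=np.array([g(x,y,.058) for x,y in [(517,147),(594,145),(600,263),(518,263)]]);print(o.round(4),o.mean(0).round(4),np.linalg.norm(np.diff(o,axis=0),axis=1))
print("grip",g(558,201,.074).round(4), "top/bottom",g(558,190,.074).round(4),g(558,212,.074).round(4))
g2=lambda x,y,z:onz(a,x/4+90-.4,y/4+190-.4,z)
o=[g2(x,y,.010) for x,y in [(142,168),(245,178),(228,328),(124,315)]];print("cover",np.mean(o,0).round(4))
```

```text
[[ 0.6203  0.007   0.058 ]
 [ 0.6213 -0.0435  0.058 ]
 [ 0.5438 -0.0464  0.058 ]
 [ 0.544   0.0069  0.058 ]] [ 0.5824 -0.019   0.058 ] [0.05053438 0.07759817 0.05330028]
grip [ 0.5827 -0.0189  0.074 ] top/bottom [ 0.5898 -0.0189  0.074 ] [ 0.5756 -0.0188  0.074 ]
cover [0.4521 0.3395 0.01  ]
```

Call:
jog_arm --deltas "0.34 -0.06 0.03 0 0;0.34 -0.12 0.05 0 -0.091;0.34 -0.18 0.08 0 -0.091;0.34 -0.25 0.1 0 -0.091;0.34 -0.31 0.125 0 -0.091;0.34 -0.37 0.15 0 -0.091;0.34 -0.43 0.17 0 -0.091;0.34 -0.46 0.178 0 -0.091"

```text
time_s: 11.25
position: [0.5809, -0.0234, 0.4057]
ee_rot: [-2.181, -2.259, 0.003]
contact_force: [-0.2, 1.1, -0.5]
finger_gap: 0.03
grasp_force: 0.0
```

```bash
python3 -c "
from h import *
go([.5827,-.019,.28],2.2)"
```

```text
now [ 0.5809 -0.0234  0.4057] yaw_y 2.02 tilt [-3.0e-04 -2.1e-03 -1.0e+00] units [0.0059 0.0029 0.1676] turn -0.002 t 11.25
```

Call:
jog_arm --deltas "0.34 0.006 0.003 0.05 0;0.34 0.006 0.003 0.1 0;0.34 0.006 0.003 0.14 0;0.34 0.006 0.003 0.165 0;0.34 0.006 0.003 0.165 0;0.34 0.006 0.003 0.165 0"

```text
time_s: 11.85
position: [0.5827, -0.015, 0.2828]
ee_rot: [-2.177, -2.263, 0.001]
contact_force: [0.1, -0.3, 0.7]
finger_gap: 0.03
grasp_force: 0.0
```

```bash
python3 -c "
from h import *
go([.5827,-.019,.228],2.2)"
```

```text
now [ 0.5827 -0.015   0.2828] yaw_y 2.2 tilt [ 5.0e-04 -1.8e-03 -1.0e+00] units [-0.0053 -0.      0.073 ] turn -0.0 t 11.85
```

Call:
jog_arm --deltas "0.34 -0.005 0 0.02 0;0.34 -0.005 0 0.04 0;0.34 -0.005 0 0.06 0;0.34 -0.005 0 0.07 0;0.34 -0.005 0 0.073 0;0.34 -0.005 0 0.073 0"

```text
time_s: 12.45
position: [0.583, -0.0188, 0.2279]
ee_rot: [-2.178, -2.263, 0.001]
contact_force: [0.1, -0.0, 0.6]
finger_gap: 0.0299
grasp_force: 0.0
```

Call:
jog_arm --deltas "0 0 0 0 0;0 0 0 0 0;0 0 0 0 0;0 0 0 0 0;0 0 0 0 0;0 0 0 0 0" --force 30

```text
time_s: 13.05
position: [0.5835, -0.0189, 0.2292]
ee_rot: [2.178, 2.263, 0.001]
contact_force: [0.8, 0.8, 5.3]
finger_gap: 0.0115
grasp_force: 30.0
```

Gripped: the gap is 11.5 mm, against 12 mm for the grip. I'll lift slowly.

Call:
jog_arm --deltas "0 0 0 -0.008 0;0 0 0 -0.02 0;0 0 0 -0.04 0;0 0 0 -0.065 0;0 0 0 -0.09 0;0 0 0 -0.12 0;0 0 0 -0.15 0;0 0 0 -0.17 0"

```text
time_s: 13.85
position: [0.5833, -0.0189, 0.3588]
ee_rot: [2.177, 2.262, 0.002]
contact_force: [0.7, -0.5, -1.9]
finger_gap: 0.0115
grasp_force: 30.0
```

```bash
python3 -c "
from h import *
print(telemetry.observe()['contact_force'],telemetry.observe()['finger_gap'])
go([.4316,-.3304,.36],0.7)"
```

```text
[ 0.68095476 -0.49947908 -1.86507739] 0.011454427662256482
now [ 0.5833 -0.0189  0.3588] yaw_y 2.2 tilt [-7.0e-04  2.4e-03 -1.0e+00] units [-0.4073 -0.218  -0.0019] turn 0.0167 t 13.85
```

Call:
jog_arm --deltas "0 -0.02 -0.01 -0.01 0;0 -0.07 -0.035 -0.01 0.017;0 -0.12 -0.065 -0.01 0.017;0 -0.18 -0.095 -0.01 0.017;0 -0.24 -0.125 -0.01 0.017;0 -0.3 -0.16 -0.01 0.017;0 -0.36 -0.19 -0.01 0.017;0 -0.4 -0.21 -0.01 0.017"

```text
time_s: 14.65
position: [0.4347, -0.3274, 0.3632]
ee_rot: [-2.21, -2.232, 0.001]
contact_force: [0.1, 0.7, -0.9]
finger_gap: 0.012
grasp_force: 30.0
```

Run:
```python
from h import *
go([.432,-.339,.26],0.7)
T=np.eye(4);s=telemetry.observe();T[:3,:3]=R.from_rotvec(s["ee_rot"]).as_matrix();T[:3,3]=s["position"]
b=dict(np.load("b.npz"));a=dict(np.load("a.npz"))
# check: bin rim corners in scene picture by outline at z=.06
for u,v in [(180,146),(208,128),(237,144),(208,164)]: print(onz(b,u,v,.06).round(3))
```

```text
now [ 0.4347 -0.3274  0.3632] yaw_y 0.56 tilt [-0.     -0.0011 -1.    ] units [-0.0154 -0.0036  0.1377] turn -0.0016 t 14.65
[ 0.541 -0.378  0.06 ]
[ 0.39  -0.385  0.06 ]
[ 0.409 -0.227  0.06 ]
[ 0.561 -0.224  0.06 ]
```

Run:
```python
from h import *
a=dict(np.load("a.npz"));h=cv2.cvtColor(a["pixels"],cv2.COLOR_RGB2HSV)
print(h[258,355:430,2].tolist()); print(h[215:305,392,2].tolist())
print("far rim",onz(a,420,258,.06)[1],"near base",onz(a,363,258,0)[1],"x:",[onz(a,392,v,z)[0].round(3) for v,z in((225,.06),(293,.06),(293,0),(225,0))])
```

```text
[175, 178, 173, 174, 175, 178, 175, 171, 152, 91, 59, 61, 62, 60, 55, 114, 158, 145, 153, 163, 164, 162, 165, 163, 157, 161, 164, 162, 163, 163, 158, 159, 164, 162, 161, 160, 160, 163, 162, 159, 165, 165, 165, 163, 161, 164, 165, 161, 154, 157, 157, 161, 160, 152, 141, 127, 91, 56, 64, 59, 64, 62, 60, 64, 113, 158, 159, 172, 173, 172, 170, 173, 171, 173, 172]
[175, 176, 177, 177, 174, 176, 177, 177, 176, 177, 166, 141, 99, 114, 149, 154, 152, 153, 150, 148, 147, 147, 148, 149, 156, 159, 164, 167, 161, 165, 163, 162, 163, 163, 162, 164, 167, 169, 168, 167, 164, 165, 164, 163, 161, 157, 163, 161, 160, 164, 165, 166, 161, 159, 156, 153, 154, 155, 152, 154, 152, 155, 155, 151, 157, 154, 154, 155, 155, 150, 150, 153, 149, 116, 54, 48, 122, 154, 157, 175, 174, 175, 173, 172, 171, 176, 174, 170, 163, 160]
far rim -0.4039008750179812 near base -0.27513860543316193 x: [np.float64(0.517), np.float64(0.345), np.float64(0.338), np.float64(0.52)]
```

Call:
jog_arm --deltas "0 -0.015 -0.003 0 0;0 -0.015 -0.003 0.03 0;0 -0.015 -0.003 0.07 0;0 -0.015 -0.003 0.11 0;0 -0.015 -0.003 0.15 0;0 -0.015 -0.003 0.18 0;0 -0.015 -0.003 0.19 0;0 -0.015 -0.003 0.19 0"

```text
time_s: 15.45
position: [0.4347, -0.3353, 0.2199]
ee_rot: [-2.206, -2.232, -0.001]
contact_force: [-0.0, 0.2, -1.9]
finger_gap: 0.0118
grasp_force: 30.0
```

```bash
python3 -c "
from h import *
go([.432,-.339,.199],0.7)"
```

```text
now [ 0.4347 -0.3353  0.2199] yaw_y 0.68 tilt [ 0.0024 -0.0019 -1.    ] units [-0.005  -0.0037  0.0278] turn -0.0002 t 15.45
```

Call:
jog_arm --deltas "0 -0.005 -0.003 0.012 0;0 -0.005 -0.003 0.018 0;0 -0.005 -0.003 0.022 0;0 -0.005 -0.003 0.025 0;0 -0.005 -0.003 0.027 0;0 -0.005 -0.003 0.027 0;0 -0.005 -0.003 0.027 0"

```text
time_s: 16.15
position: [0.433, -0.3398, 0.2009]
ee_rot: [2.208, 2.234, -0.0]
contact_force: [-0.2, 0.2, -1.1]
finger_gap: 0.0116
grasp_force: 30.0
```

Call:
jog_arm --deltas "0 0 0 0.0013 0;0 0 0 0.0026 0;0 0 0 0.004 0;0 0 0 0.004 0;0 0 0 0.004 0"

```text
time_s: 16.65
position: [0.4331, -0.3399, 0.1991]
ee_rot: [2.208, 2.235, -0.0]
contact_force: [-3.9, 3.9, 11.0]
finger_gap: 0.0119
grasp_force: 30.0
```

Floor contact felt at the expected height. I'll release and rise.

Call:
jog_arm --deltas "0.3 0 0 0 0;0.35 0 0 0 0;0.35 0 0 0 0;0.35 0 0 0 0;0.35 0 0 -0.01 0;0.35 0 0 -0.05 0;0.35 0 0 -0.11 0;0.35 0 0 -0.17 0"

```text
time_s: 17.45
position: [0.4326, -0.3394, 0.3265]
ee_rot: [-2.207, -2.233, -0.0]
contact_force: [0.5, -0.7, -0.5]
finger_gap: 0.0309
grasp_force: 0.0
```

Call:
jog_arm --deltas "0.35 0 0 -0.06 0;0.35 0 0 -0.12 0;0.35 0.1 0 -0.12 0;0.35 0.16 0 -0.12 0;0.35 0.22 0 -0.12 0;0.35 0.28 0 -0.12 0;0.35 0.28 0 -0.12 0;0.35 0.28 0 -0.12 0"

```text
time_s: 18.25
position: [0.4304, -0.1284, 0.4159]
ee_rot: [2.204, 2.237, 0.0]
contact_force: [-0.1, -1.2, 0.3]
finger_gap: 0.0307
grasp_force: 0.0
```

Run:
```python
from h import *
a=cams.get_image("top");h=cv2.cvtColor(a["pixels"],cv2.COLOR_RGB2HSV)
save(a,"tend")
def blob(m,box,z):
    x0,y0,x1,y1=box;q=np.zeros(m.shape,np.uint8);q[y0:y1,x0:x1]=m[y0:y1,x0:x1]
    q=cv2.morphologyEx(q,cv2.MORPH_CLOSE,np.ones((5,5)))
    c=max(cv2.findContours(q,0,2)[0],key=cv2.contourArea);b=cv2.boxPoints(cv2.minAreaRect(c))
    w=np.array([onz(a,u,v,z)for u,v in b]);print(w.mean(0).round(4),np.linalg.norm(np.diff(w,axis=0),axis=1).round(4))
blob((h[...,2]>165)&(h[...,1]<60),(110,215,165,290),.010)
blob((h[...,1]<70),(372,229,412,290),.028)
blob((h[...,2]>140)&(h[...,1]<50),(250,245,280,275),.028)
blob((h[...,2]<50),(240,135,285,157),.024)
print(telemetry.observe()["contact_force"],telemetry.observe()["position"])
```

```text
[0.4513 0.3411 0.01  ] [0.1145 0.0695 0.1143]
[ 0.4191 -0.3418  0.028 ] [0.1354 0.1036 0.1355]
[ 0.4359 -0.0058  0.028 ] [0.0424 0.0418 0.0422]
[ 7.332e-01 -2.000e-04  2.400e-02] [0.0551 0.0365 0.0548]
[0.1161097  0.01178068 1.19669512] [ 0.43060204 -0.12965622  0.41583676]
```

Run:
```python
from h import *
a=cams.get_image("top");h=cv2.cvtColor(a["pixels"],cv2.COLOR_RGB2HSV)
print(h[226:294:2,360:424:2,2])
```

```text
[[ 59  96 114 ... 174 178 187]
 [ 74  64  50 ... 119 168 187]
 [ 82  77  63 ... 119 159 188]
 ...
 [112 116 115 ... 116  97  45]
 [110 111 113 ... 118  71  48]
 [107 111 114 ... 107  51  45]]
```

Run:
```python
from h import *
a=cams.get_image("top");h=cv2.cvtColor(a["pixels"],cv2.COLOR_RGB2HSV)
for r in range(222,300,3):
    print(r,"".join("." if h[r,c,1]>90 and h[r,c,2]>80 else ("W" if h[r,c,2]>150 else ("#" if h[r,c,1]<70 else "b")) for c in range(345,430)))
for p in [(.433+.039,-.34+.027,.028),(.433-.039,-.34-.027,.028)]: print(proj(a,p))
```

```text
222 ########b###.......WWWWWWWWWWWWWWWWWWWWWWWWWWWWWWWWWWWWWWWWWWWWWWWWWWWWWWWWWWWWWWWWWW
225 #######bbb######b..WWWWbW......W.W...WWWWWWW.WW.W...........................W...WWWWW
228 bbb#############b#b##bbb..........................................bbbbbbb..WWWWWWWWWW
231 bb####bb##############bbb.........................................bbbbbbb....W.W.....
234 bb###b#############b#b####........................................bbbbbbb...W..W.....
237 #b########################b###b...................................bbbbbbb...WWWWWWWW.
240 ###b###############b########b##bb##b..............................bbbbbbb...W......W.
243 ##b#################################b###b.........................bbbbbbbb...........
246 b################b##b######b###########b#b####WWWWWWWW#...........bbbbbbbb..WWWW.WWWW
249 #############b##b####################b##b##########WW##...........bbbbbbbb...........
252 ########################b###############b##########b###b..........bbbbbbbb...........
255 #############b#################################b##b##b######.......bbbbbbb..WWWWWWWWW
258 ################
[... 667 characters left out ...]
################################
282 #############b####################################################################b##
285 #########################################################################b########b##
288 ##########################b####################################################b#####
291 ###b##########b#############################################################b#bb#####
294 #b###########b###b########################################################bb#b#######
297 #####b#b##b##############################################################b###########
(np.float64(379.6604730066757), np.float64(242.64915437292422))
(np.float64(401.5375968823101), np.float64(272.42072742163214))
```

The arm hides part of the bin, so I'll move it clear and check.

Call:
jog_arm --deltas "0.35 0.06 0 0 0;0.35 0.12 0 0 0;0.35 0.18 0 0 0;0.35 0.24 0 0 0;0.35 0.3 0 0 0;0.35 0.36 0 0 0;0.35 0.36 0 0 0;0.35 0.36 0 0 0"

```text
time_s: 19.2
position: [0.4279, 0.1399, 0.415]
ee_rot: [2.207, 2.235, -0.001]
contact_force: [-0.0, 0.2, -0.2]
finger_gap: 0.031
grasp_force: 0.0
```

Run:
```python
from h import *
a=cams.get_image("top");h=cv2.cvtColor(a["pixels"],cv2.COLOR_RGB2HSV)
for r in range(225,294,3):
    print(r,"".join("." if h[r,c,1]>90 and h[r,c,2]>80 else ("W" if h[r,c,2]>150 else ("#" if h[r,c,1]<70 else "b")) for c in range(360,425)))
s=telemetry.observe();print(s["position"],s["contact_force"])
```

```text
225 WWWWWWWWWW....WW......WWWWWWWWW.WW.WW........................WW.W
228 ....bbbbb..........................................bbbbbbbb..WWWW
231 .....bbbb..........................................bbbbbbb.......
234 W...bbbbb..........................................bbbbbbb...WWW.
237 ....bbbbb..........................................bbbbbbb...WW.W
240 W...bbbbb..........................................bbbbbbb....W..
243 ....bbbbb.bW.......................................bbbbbbbb......
246 ....bbbbbb........####WWWWWWWWWWWWWWWWW#...........bbbbbbbb..WWWW
249 ....bbbbbb........bb##WWWWWWWWWWWWWWWWW#...........bbbbbbbb......
252 ....bbbbbb........bb##WWWWWWWWWWWWWWWWW#............bbbbbbb......
255 .....bbbbb........bb####################............bbbbbbb..WWWW
258 WW...bbbbb........bb#####b##############............bbbbbbb......
261 WW..bbbbbb.........b####################b...........bbbbbbb...WWW
264 WW..bbbbbb.........#####################b...........bbbbbbb...WWW
267 WW...bbbbb.........b#####################...........bbbbbbb...WWW
270 WW...bbbbb.........bb####################...........bbbbbbbb...WW
273 W....bbbbb..........................................bbbbbbbb..WWW
276 W.....bbbb..........................................bbbbbbbb.....
279 WWW...bbbb...........................................bbbbbbb..WWW
282 WW...bbbbb...........................................bbbbbbb.....
285 WW...bbbbb..W........................................bbbbbbb....W
288 W.W...bbbbb.....bb..................................bbbbbbbb..WWW
291 WWWWWWW.....bbb................................................WW
[0.4280115  0.13909074 0.4149766 ] [ 0.27328025  0.0336329  -0.02500678]
```

The pack sits upright and square in the bin at the predicted pixels, the cover lies in the tray, and the charger and case read where they should. Handing in.

```bash
python3 -c "
from h import *
print(bot.sign_off())"
```

```text
the job is handed in; nothing more can be done
None
```

I handed the job in at about 19 s: the cover lies flat in the tray, the pack stands upright in the bin, the charger and earphone case are beside the speaker, and the arm is clear; sign-off gave no verdict, and I viewed 11 pictures, one over the limit of 10.

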